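# Wind the heating bath up under the flask

## Robot

A 7-joint arm with a two-finger parallel gripper is mounted at the origin on the work surface. World frame = base frame: x ahead of the robot, y to its left, z up, the work surface at z = 0. Lengths are in m, angles in rad, forces in N, time in s.
With the tool pointing down it reaches from about 0.4 to 0.85 m from the base axis. Payload 10.4 kg.
Tool frame: the origin (TCP) lies where the fingers leave the gripper's body, on its centre line; the fingertips stand 70 mm ahead of it and the grasp point (between the pads) lies r.grip_depth ahead of it (r.grip_depth is the distance from the TCP to the grasp point, in m); z points along the fingers, y is the direction in which the jaws open and shut (so a half turn about z gives the same grasp; the last joint's range is limited). The gripper opens to 87 mm and grips with 3 to 60 N. Pads are 19 mm wide; open, the fingers measure 117 mm over their backs; the gripper's body (75 mm by 190 mm) begins 51 mm behind the grasp point.
Start: joints at [1.151, 0.332, -0.065, 1.46, 0.022, 1.35, -0.088], TCP at [0.242, -0.576, 0.292] pointing down, gripper open.
Joint ranges: [-2.6, 2.6], [-0.5, 2.12], [-1.47, 1.34], [0.16, 2.42], [-1.27, 4.41], [0.06, 2.06], [-2.6, 2.6]. Speed limits (rad/s): [2.22, 2.22, 2.79, 2.79, 3.14, 3.14, 3.14].

## Interface

Orientations are given as a unit quaternion [x, y, z, w].
In Python, from bench import monitor, viewer, workorder, nets, r gives the robot as it stands.
- The arm moves only by the tool drive_tool, never from a script. Its argument "plan" is a list of rows, each an object of numbers: "rx", "ry", "rz": the turn, a rotation vector about the tool's x, y, z in units of 360 degrees (1.0 is 360 degrees); "x", "y", "z": the shift along the tool's x, y, z in units of 1000 mm (1.0 is 1000 mm); "fingers": the opening, from 0 (shut) to 1 (fully open). In form: [{"rx": .., "ry": .., "rz": .., "x": .., "y": .., "z": .., "fingers": ..}, ...]. A call has 1 to 12 rows; each row is the pose to reach, as a shift and turn from the pose commanded when the call began, along the tool's axes at that moment, turning the shorter way round; what a row does not reach only later rows make up. A row lasts 1/8 s, in which the tool goes at most 62.5 mm and 10.7 degrees, less where a joint would pass 70% of its speed; a pose out of reach is approached as far as the arm can. A call with a number of a shift or a turn outside -1 to 1 is refused whole. A call with a gripper value outside its range is refused whole. The fingers move at their own pace and stop on an object; "squeeze" is the grip in N (left out, the last holds). Time passes only in rows, so rows that repeat a pose let the fingers close. It gives the time, the measured TCP pose, the force and the opening at its end, in the units of the state.
- monitor.read_state(): the state, without advancing time (a new reading comes with each control period).
- viewer.camera(name): name is "scene" or "top" or "wrist"; returns a dict with "color" (420x560x3 uint8, red, green, blue), "depth" (420x560 float32, m along the optical axis (not along the pixel's ray), 0 where there is no reading), "camera_matrix" (3x3 intrinsics, pixels), "xyz" and "rotation" of the camera in the world. Camera axes: x right, y down, z forward; pixel columns grow to the right and rows downward; lengths in m; the calibration is good to about 2 mm. A picture is of the moment at which its call begins.
- workorder.close_job(): hands the job in, once; it reports no verdict.
Trained networks look in the newest picture that a camera, given by its name, has taken for a name from the list of things; names that differ only in an ending like _2 or _b are one class to them, and where a whole thing is asked for, a point or a joint stands for the part that bears it (a point fixed in the world has none). Each returns a list of dicts, best first, with "confidence" (0 to 1); they miss things now and then, are a little off and sometimes report something else, mostly with a low value. They report only what shows in the picture. A call takes as long as a camera call.
- nets.find_in(label, camera): "centre" ([x, y, z] in m, in world coordinates, good to about 4 mm: the middle of the surface that is visible of it).
- nets.regions_of(label, camera): "region" (420x560 bool, what is visible of it).
The state is a dict: "time": time; "joint_positions": joint angles; "joint_vel": joint speeds; "joint_torque": joint torques, N m; "ee_pos": TCP position; "eef_rot": TCP orientation; "ft_force": force on the tool from outside, world axes, zero at the start; "torque": the same for the moment, N m; "width": finger opening in m.
Only numpy, scipy, OpenCV 4.12 (cv2) and the standard library are available. Lean on these libraries where they do the work, as an engineer would, in place of code of your own. Each camera call takes 0.05 s, during which the arm holds its last target.

## Task

Raise the heating bath fully up around the round flask: take the green sleeve of the lift's crank and wind it clockwise (seen from above) until the crank comes up against its stop, keeping hold of the sleeve all the way, then let go and move clear. Leave the black-sleeved crank of the sample mill alone.

Things in the scene. Friction and masses are not known exactly. Their poses are not given: they have to be found in the camera images.
- crank_sleeve: green upright grip sleeve on the end of the bath lift's crank arm: a cylinder 26 mm across, 62 mm tall, spinning freely on its vertical pin, so the hand need not turn with the crank. Origin: centre of its lower end, z up; an 18 mm wide pin head tops it at 68 mm. The flat crank arm (12 mm wide) lies just below the origin, the white gearbox (110 mm square) from 18 mm below it. Grip 15 to 55 mm up.
- crank_axis (a point): point on the vertical axis of the green crank, level with the sleeve's lower end; the sleeve's axis circles it at 55 mm radius. Fixed to the lift, turns with its yaw: x points to where the sleeve is at crank angle 0, z up. The bath (160 mm wide) and glass flask on a clamp stand (300 mm tall) are centred 260 mm off on its +y side. Nothing within 110 mm of the axis is taller than the sleeve.
- crank (a joint): angle of the green crank, rad: 0 = bath fully down, 5.6 = bath fully up, the arm against the red stop pin (hard stop). Grows clockwise seen from above: at value q the sleeve lies in direction -q about z in crank_axis's frame. Starts at 0 to 0.9. Turning takes 3 to 7 N at the sleeve; friction holds the crank where it is left. The bath rises 9 mm per rad, 50 mm in all.
- mill_handle (a point): lower end of the black sleeve (26 mm wide, 62 mm tall) on the easily turned crank (55 mm radius) of the sample mill, a round steel body 112 mm wide, 86 mm tall. Not to be moved. The mill, an orange-capped bottle (70 mm wide, 140 mm tall) and a white jar with blue cap (72 mm wide, 120 mm tall) stand to the right (-y) of the lift, 230 mm or more from the green crank's axis, places changing.

How it is judged:
By the outcome, as a careful person would: the job done as asked, in the order asked, and still so for the second after the job is handed in, with the robot touching nothing.
It also fails if it takes over 48 s, if anything falls off the work surface, if the arm or the gripper's body presses on something with over 40 N, if the wrist force passes 120 N, or if a joint passes its speed limit or range.

## Working session

There is one attempt and no reset: what is moved stays moved. The work goes in short steps, Python scripts to look and compute and a tool call to move; the robot and the scene stay as the last step left them, time stands still between calls to the robot, and variables do not carry over. Pictures are saved under pics/ and viewed, and the job is handed in when it is done.

Besides the shell and the picture viewer there is one more tool, called as name([rows], argument=value, ...), one row to a line, values as JSON. drive_tool: Moves the arm, as the interface text tells. Its arguments: {"type":"object","properties":{"plan":{"type":"array","items":{"type":"object","properties":{"rx":{"type":"number","minimum":-1,"maximum":1},"ry":{"type":"number","minimum":-1,"maximum":1},"rz":{"type":"number","minimum":-1,"maximum":1},"x":{"type":"number","minimum":-1,"maximum":1},"y":{"type":"number","minimum":-1,"maximum":1},"z":{"type":"number","minimum":-1,"maximum":1},"fingers":{"type":"number"}}}},"squeeze":{"type":"number"}},"required":["plan"]}

```bash
mkdir -p pics; cat > h.py <<'E'
import numpy as np,cv2
from bench import monitor, viewer, workorder, nets, r
def cam(n):
    return viewer.camera(n)
def save(c,fn): cv2.imwrite(fn,c["color"][:,:,::-1])
def cloud(c):
    d=c["depth"];K=np.array(c["camera_matrix"]);v,u=np.mgrid[:d.shape[0],:d.shape[1]]
    p=np.stack([(u-K[0,2])/K[0,0]*d,(v-K[1,2])/K[1,1]*d,d],-1)
    return p@np.array(c["rotation"]).T+np.array(c["xyz"])
E
python3 - <<'E'
from h import *
s=monitor.read_state();print(s["ee_pos"],s["eef_rot"],s["width"],r.grip_depth,s["time"])
for n in["scene","top"]:
    c=cam(n);save(c,f"pics/{n}0.png");P=cloud(c);print(n,c["xyz"])
    for l in["crank_sleeve","crank_axis","crank","mill_handle"]:
        for f in nets.find_in(l,n)[:3]:print(l,np.round(f["centre"],3),f["confidence"])
    for g in nets.regions_of("crank_sleeve",n)[:2]:
        m=g["region"];q=P[m&(c["depth"]>0)];print(m.sum(),g["confidence"],np.round(q.min(0),3),np.round(q.max(0),3),np.round(np.median(q,0),3),np.argwhere(m).mean(0))
E
```

```text
[ 0.24141721 -0.57618584  0.29145192] [ 9.80385321e-01  1.97089128e-01 -1.76663388e-04 -6.82677023e-04] 0.0871783590544116 0.051 0.0Traceback (most recent call last):
  File "<stdin>", line 4, in <module>
  File "h.py", line 9, in cloud
    return p@np.array(c["rotation"]).T+np.array(c["xyz"])
           ~^~~~~~~~~~~~~~~~~~~~~~~~~~
ValueError: matmul: Input operand 1 has a mismatch in its core dimension 0, with gufunc signature (n?,k),(k,m?)->(n?,m?) (size 4 is different from 3)
```

```bash
sed -i 's/np.array(c\["rotation"\]).T/R.from_quat(c["rotation"]).as_matrix().T/; 1a from scipy.spatial.transform import Rotation as R' h.py
python3 - <<'E'
from h import *
for n in["scene","top"]:
    c=cam(n);save(c,f"pics/{n}0.png");P=cloud(c);print(n,c["xyz"])
    for l in["crank_sleeve","crank_axis","crank","mill_handle"]:
        for f in nets.find_in(l,n)[:3]:print(l,np.round(f["centre"],3),f["confidence"])
    for g in nets.regions_of("crank_sleeve",n)[:2]:
        m=g["region"];q=P[m&(c["depth"]>0)];print(m.sum(),g["confidence"],np.round(q.min(0),3),np.round(q.max(0),3),np.round(np.median(q,0),3),np.argwhere(m).mean(0))
E
```

```text
scene [ 1.17090533 -0.41226007  0.66460052]
crank_sleeve [0.586 0.034 0.128] 0.61
crank_axis [0.544 0.289 0.074] 0.58
crank [0.59  0.037 0.125] 0.91
mill_handle [ 0.674 -0.365  0.115] 0.83
276 0.58 [0.512 0.028 0.073] [0.593 0.113 0.155] [0.588 0.036 0.126] [186.69565217 360.6884058 ]
top [ 0.46058705 -0.16188383  1.04366013]
crank_axis [0.521 0.242 0.075] 0.84
crank [0.565 0.052 0.102] 0.78
mill_handle [ 0.665 -0.357  0.109] 0.79
13254 0.75 [ 0.443 -0.007 -0.004] [0.616 0.503 0.279] [0.52  0.245 0.072] [243.83212615 105.25645088]
361 0.53 [ 0.649 -0.383 -0.003] [ 0.698 -0.312  0.166] [ 0.669 -0.358  0.102] [171.9501385  359.35734072]
```

View pics/scene0.png

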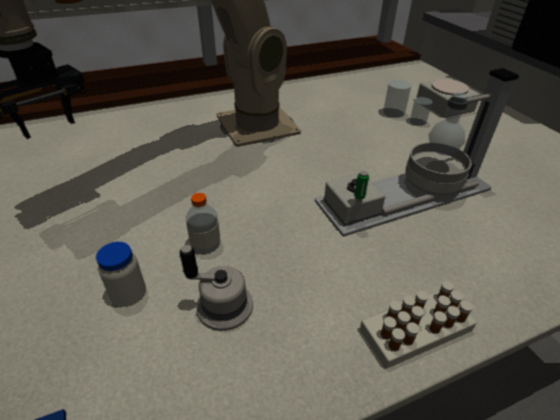

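View pics/top0.png

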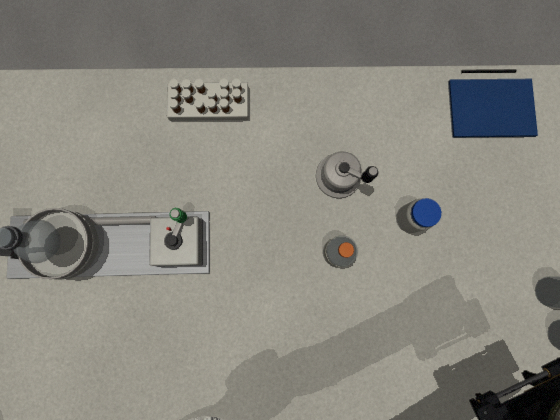

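```bash
python3 - <<'E'
from h import *
for n in["scene","top"]:
    c=cam(n);P=cloud(c);im=c["color"].astype(int);d=c["depth"]
    g=(im[...,1]>im[...,0]+25)&(im[...,1]>im[...,2]+15)&(d>0)
    k,L,st,ce=cv2.connectedComponentsWithStats(g.astype(np.uint8))
    for i in range(1,k):
        if st[i,4]>15:
            q=P[L==i];print(n,st[i],ce[i],np.round(np.percentile(q,[2,50,98],axis=0),3).tolist())
            zt=np.percentile(q[:,2],95);t=q[abs(q[:,2]-zt)<.006];print(" top",len(t),t.mean(0),t.min(0),t.max(0))
    u0,v0=(120,190) if n=="top" else (310,150)
    crop=c["color"][v0:v0+100,u0:u0+120,::-1];cv2.imwrite(f"pics/crop_{n}.png",cv2.resize(crop,None,fx=6,fy=6,interpolation=cv2.INTER_CUBIC))
    if n=="top":
        for zl,zh in[(.05,.085),(.085,.12),(.12,.2),(.005,.04)]:
            m=(P[...,2]>zl)&(P[...,2]<zh)&(P[...,1]>-.05)&(P[...,1]<.52)&(P[...,0]>.4)&(P[...,0]<.68)
            if zl in(.05,.085,.12): m&=P[...,1]<.12
            q=P[m];print(zl,len(q),np.percentile(q,[1,50,99],axis=0).round(3).tolist(),cv2.minAreaRect(q[:,:2].astype(np.float32)))
        print(np.round(P[241,160:200:3],3).tolist())
E
```

```text
scene [356 174  13  24 126] [360.88888889 184.05555556] [[0.576, 0.03, 0.099], [0.586, 0.034, 0.142], [0.592, 0.051, 0.154]]
 top 43 [0.58473406 0.03854672 0.15150567] [0.57092597 0.03011361 0.14734834] [0.59242096 0.05357786 0.15474397]
top [169 208  18  15  97] [178.04123711 215.8556701 ] [[0.565, 0.032, 0.103], [0.573, 0.039, 0.151], [0.59, 0.056, 0.158]]
 top 52 [0.57733818 0.04344633 0.15362879] [0.56629532 0.0328163  0.14962034] [0.59004262 0.05785004 0.16000959]
0.05 2144 [[0.473, 0.011, 0.055], [0.521, 0.063, 0.075], [0.581, 0.118, 0.084]] ((0.5275927782058716, 0.06549076735973358), (0.11001721024513245, 0.10938796401023865), 0.6536229252815247)
0.085 235 [[0.516, 0.032, 0.085], [0.54, 0.059, 0.094], [0.587, 0.079, 0.118]] ((0.5528433322906494, 0.05931407958269119), (0.03962209075689316, 0.08359291404485703), 74.47694396972656)
0.12 165 [[0.565, 0.032, 0.121], [0.576, 0.041, 0.154], [0.59, 0.058, 0.163]] ((0.5774377584457397, 0.04540306329727173), (0.025265678763389587, 0.02725152298808098), 9.322840690612793)
0.005 5278 [[0.45, -0.002, 0.006], [0.514, 0.195, 0.012], [0.602, 0.472, 0.034]] ((0.5410623550415039, 0.24234314262866974), (0.5193262100219727, 0.2754625082015991), 89.77014923095703)
[[0.526, 0.096, 0.075], [0.526, 0.089, 0.075], [0.525, 0.078, 0.093], [0.525, 0.07, 0.097], [0.524, 0.063, 0.1], [0.524, 0.057, 0.097], [0.525, 0.053, 0.082], [0.525, 0.047, 0.08], [0.526, 0.042, 0.072], [0.526, 0.035, 0.073], [0.525, 0.028, 0.077], [0.525, 0.022, 0.074], [0.525, 0.015, 0.075], [0.526, 0.011, 0.055]]
```

View pics/crop_top.png

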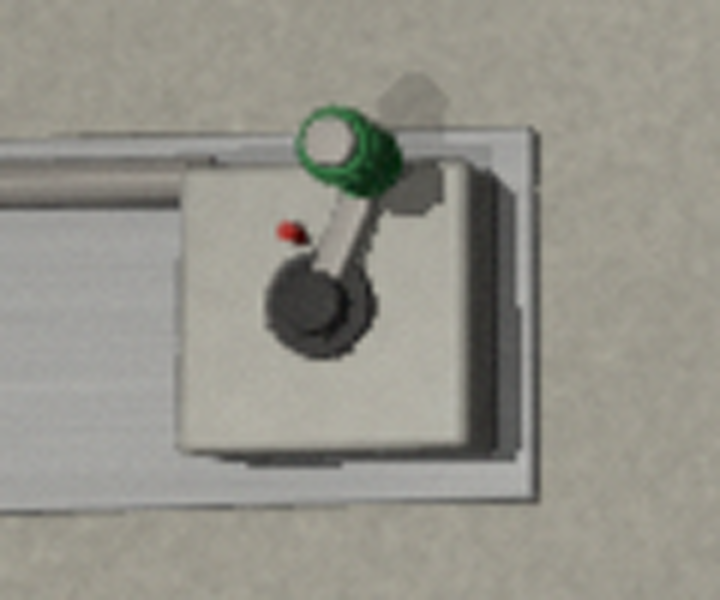

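View pics/crop_scene.png

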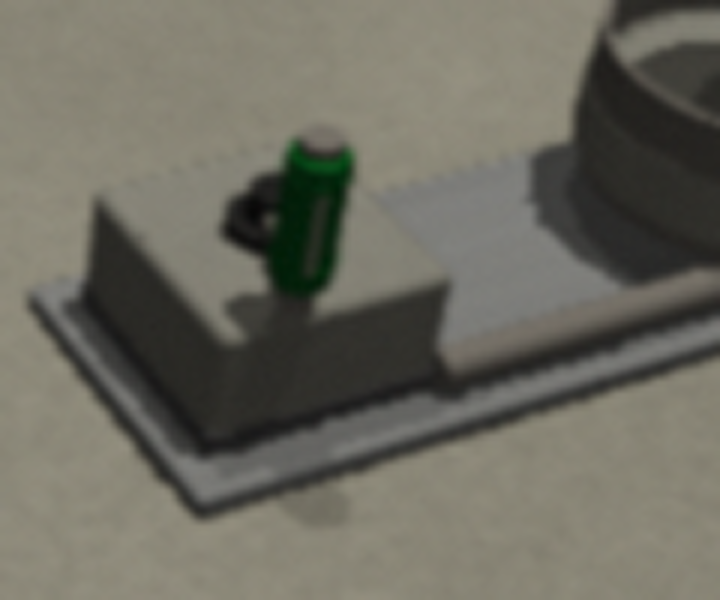

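The top view shows the green sleeve at px (178,215), the hub at (174,241) and the red stop at (168,229). The axis comes out at about (0.527, 0.065), the sleeve at about (0.5775, 0.0455) and its lower end at z ≈ 0.093. That gives a radius of 54.6 mm against the stated 55, with q ≈ 0.37 and yaw ≈ 0. Next I move above the sleeve, turning so the jaws open along world x.

drive_tool([
  {"x": 0.046,"y": -0.037,"rz": -0.016,"fingers": 1},
  {"x": 0.092,"y": -0.074,"rz": -0.031,"fingers": 1},
  {"x": 0.137,"y": -0.111,"rz": -0.047,"fingers": 1},
  {"x": 0.183,"y": -0.148,"rz": -0.062,"fingers": 1},
  {"x": 0.229,"y": -0.185,"rz": -0.078,"fingers": 1},
  {"x": 0.275,"y": -0.222,"rz": -0.094,"fingers": 1},
  {"x": 0.32,"y": -0.258,"rz": -0.109,"fingers": 1},
  {"x": 0.366,"y": -0.295,"rz": -0.125,"fingers": 1},
  {"x": 0.412,"y": -0.332,"rz": -0.14,"fingers": 1},
  {"x": 0.458,"y": -0.369,"rz": -0.156,"fingers": 1},
  {"x": 0.503,"y": -0.406,"rz": -0.171,"fingers": 1},
  {"x": 0.549,"y": -0.443,"rz": -0.187,"fingers": 1},
])

```text
validation failed for argument at $.pl...
```

drive_tool([
  {"fingers": 1},
  {"fingers": 1},
  {"fingers": 1},
])

```text
validation failed for argument at $.pl...
```

```bash
python3 - <<'E'
from h import *
s=monitor.read_state();print(s["time"],s["ee_pos"],R.from_quat(s["eef_rot"]).as_matrix().round(3).tolist(),np.round(s["joint_positions"],2),s["ft_force"])
for n in ["wrist","top"]:
    c=cam(n);P=cloud(c);save(c,f"pics/{n}1.png");im=c["color"].astype(int);d=c["depth"]
    g=(im[...,1]>im[...,0]+20)&(im[...,1]>im[...,2]+12)&(d>0)
    k,L,st,ce=cv2.connectedComponentsWithStats(g.astype(np.uint8))
    for i in range(1,k):
        if st[i,4]>15:
            q=P[L==i];print(n,st[i],ce[i],np.round(np.percentile(q,[2,50,98],axis=0),3).tolist())
    m=(P[...,2]>.156)&(P[...,2]<.168)&(abs(P[...,0]-.577)<.03)&(abs(P[...,1]-.045)<.03)
    q=P[m];print(len(q),q.mean(0) if len(q) else 0, (q.min(0)+q.max(0))/2 if len(q) else 0)
    m=(P[...,2]>.07)&(P[...,2]<.08)&(abs(P[...,0]-.53)<.08)&(abs(P[...,1]-.06)<.08);print(cv2.minAreaRect(P[m][:,:2].astype(np.float32)))
    rd=(im[...,0]>im[...,1]+40)&(im[...,0]>im[...,2]+40)&(abs(P[...,0]-.53)<.08)&(abs(P[...,1]-.06)<.08);q=P[rd];print("red",q.mean(0),q.max(0))
E
```

```text
0.75 [ 0.24156688 -0.57644888  0.29228924] [[0.922, 0.386, 0.0], [0.386, -0.922, -0.0], [0.0, 0.0, -1.0]] [ 1.15  0.33 -0.06  1.46  0.02  1.35 -0.09] [-0.07489106  0.67558403  0.23040861]
0 0 0
((0.0, 0.0), (0.0, 0.0), 0.0)<stdin>:13: RuntimeWarning: Mean of empty slice.
  ret = um.true_divide(
Traceback (most recent call last):
ValueError: zero-size array to reduction operation maximum which has no identity
```

View pics/wrist1.png

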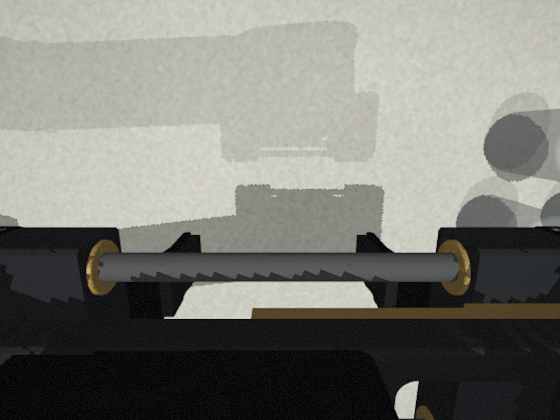

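Both calls were refused, probably because every row needs all its keys. I'll test with a single full row.

drive_tool([
  {"rx": 0,"ry": 0,"rz": -0.016,"x": 0.046,"y": -0.037,"z": 0,"fingers": 1},
])

```text
time: 0.92
ee_pos: [0.267, -0.5266, 0.2916]
eef_rot: [0.97, 0.244, -0.001, 0.0]
ft_force: [1.5, 0.5, -0.2]
width: 0.0873
```

drive_tool([
  {"rx": 0,"ry": 0,"rz": -0.014,"x": 0.045,"y": -0.03,"z": 0,"fingers": 1},
  {"rx": 0,"ry": 0,"rz": -0.028,"x": 0.09,"y": -0.059,"z": 0,"fingers": 1},
  {"rx": 0,"ry": 0,"rz": -0.043,"x": 0.136,"y": -0.089,"z": 0,"fingers": 1},
  {"rx": 0,"ry": 0,"rz": -0.057,"x": 0.181,"y": -0.118,"z": 0,"fingers": 1},
  {"rx": 0,"ry": 0,"rz": -0.071,"x": 0.226,"y": -0.148,"z": 0,"fingers": 1},
  {"rx": 0,"ry": 0,"rz": -0.086,"x": 0.271,"y": -0.177,"z": 0,"fingers": 1},
  {"rx": 0,"ry": 0,"rz": -0.1,"x": 0.316,"y": -0.207,"z": 0,"fingers": 1},
  {"rx": 0,"ry": 0,"rz": -0.114,"x": 0.361,"y": -0.236,"z": 0,"fingers": 1},
  {"rx": 0,"ry": 0,"rz": -0.128,"x": 0.407,"y": -0.266,"z": 0,"fingers": 1},
  {"rx": 0,"ry": 0,"rz": -0.143,"x": 0.452,"y": -0.295,"z": 0,"fingers": 1},
  {"rx": 0,"ry": 0,"rz": -0.171,"x": 0.542,"y": -0.354,"z": 0,"fingers": 1},
  {"rx": 0,"ry": 0,"rz": -0.171,"x": 0.542,"y": -0.354,"z": 0,"fingers": 1},
])

```text
time: 2.42
ee_pos: [0.5779, 0.0477, 0.2925]
eef_rot: [0.705, 0.709, 0.0, -0.0]
ft_force: [-0.5, -0.3, 0.1]
width: 0.0871
```

```bash
cat > look.py <<'E'
from h import *
import sys
t=sys.argv[1]
s=monitor.read_state();print(s["time"],s["ee_pos"],R.from_quat(s["eef_rot"]).as_matrix().round(3).tolist(),np.round(s["joint_positions"],2),s["ft_force"],s["width"])
for n in sys.argv[2:]:
    c=cam(n);P=cloud(c);save(c,f"pics/{n}{t}.png");im=c["color"].astype(int);d=c["depth"]
    near=(abs(P[...,0]-.53)<.09)&(abs(P[...,1]-.06)<.09)&(d>0)
    g=(im[...,1]>im[...,0]+20)&(im[...,1]>im[...,2]+12)&near
    q=P[g]
    if len(q)>15: print(n,"green",len(q),np.round(np.percentile(q,[2,50,98],axis=0),3).tolist())
    m=(P[...,2]>.156)&(P[...,2]<.168)&near
    q=P[m]
    if len(q): print("z.16",len(q),q.mean(0),(q.min(0)+q.max(0))/2)
    m=(P[...,2]>.07)&(P[...,2]<.08)&near
    if m.sum()>5:print("box",cv2.minAreaRect(P[m][:,:2].astype(np.float32)))
    rd=(im[...,0]>im[...,1]+40)&(im[...,0]>im[...,2]+40)&near
    if rd.any():print("red",P[rd].mean(0),P[rd].max(0))
E
python3 look.py 2 wrist top
```

```text
2.425 [0.57787943 0.04773255 0.29246129] [[-0.005, 1.0, 0.001], [1.0, 0.005, 0.001], [0.001, 0.001, -1.0]] [ 0.4   0.3  -0.68  1.56  0.19  1.35 -0.3 ] [-0.4595602  -0.25552281  0.11604965] 0.08707872848631361
wrist green 651 [[0.566, 0.03, 0.012], [0.579, 0.055, 0.139], [0.597, 0.059, 0.155]]
z.16 419 [0.57835711 0.04606098 0.16054079] [0.5793124  0.04561575 0.15955915]
box ((0.5275466442108154, 0.06592249125242233), (0.10983360558748245, 0.11004199087619781), 0.617775022983551)
red [0.55416196 0.0778997  0.08638908] [0.55713999 0.08018977 0.09424189]
top green 116 [[0.565, 0.032, 0.103], [0.573, 0.037, 0.147], [0.588, 0.055, 0.155]]
z.16 62 [0.57833282 0.04469269 0.15988366] [0.57866169 0.04549689 0.15999461]
box ((0.5271924138069153, 0.06607355177402496), (0.1089579239487648, 0.11048776656389236), 1.066818356513977)
red [0.55402236 0.07265745 0.08905058] [0.55402236 0.07265745 0.08905058]
```

View pics/wrist2.png

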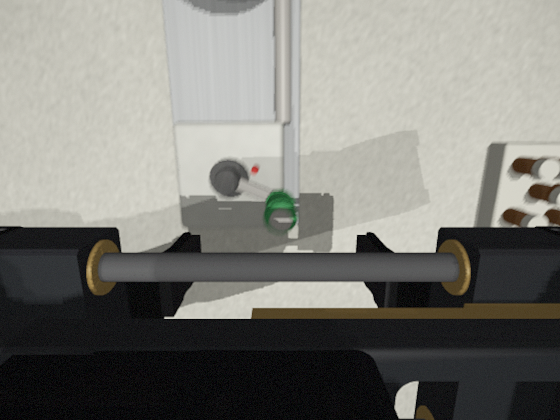

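Both cameras agree: sleeve at (0.5785, 0.0455), axis at (0.5275, 0.066), radius 55.0 mm and q ≈ 0.38. In the wrist view the sleeve is at px (280,210), centred between the fingers. Next I lower to grip 38 mm up the sleeve, which puts the TCP at z ≈ 0.182.

drive_tool([
  {"rx": 0,"ry": 0,"rz": 0,"x": 0,"y": 0.001,"z": 0.03,"fingers": 1},
  {"rx": 0,"ry": 0,"rz": 0,"x": 0,"y": 0.001,"z": 0.06,"fingers": 1},
  {"rx": 0,"ry": 0,"rz": 0,"x": 0,"y": 0.001,"z": 0.085,"fingers": 1},
  {"rx": 0,"ry": 0,"rz": 0,"x": 0,"y": 0.001,"z": 0.1,"fingers": 1},
  {"rx": 0,"ry": 0,"rz": 0,"x": 0,"y": 0.001,"z": 0.11,"fingers": 1},
  {"rx": 0,"ry": 0,"rz": 0,"x": 0,"y": 0.001,"z": 0.11,"fingers": 1},
  {"rx": 0,"ry": 0,"rz": 0,"x": 0,"y": 0.001,"z": 0.11,"fingers": 1},
])

```text
time: 3.4
ee_pos: [0.5786, 0.0452, 0.1831]
eef_rot: [0.707, 0.707, 0.0, 0.0]
ft_force: [0.8, 0.7, 0.9]
width: 0.087
```

```bash
python3 look.py 3 wrist scene
```

```text
3.4 [0.57857029 0.04518592 0.18310322] [[-0.001, 1.0, 0.001], [1.0, 0.001, -0.0], [-0.0, 0.001, -1.0]] [ 0.38  0.4  -0.65  1.69  0.26  1.15 -0.35] [0.82696923 0.68230523 0.89905906] 0.08699386848569288
wrist green 1437 [[0.566, 0.04, 0.097], [0.578, 0.057, 0.126], [0.59, 0.059, 0.155]]
z.16 1829 [0.55770681 0.04536761 0.16153445] [0.55806032 0.04522189 0.16199525]
box ((0.5277150273323059, 0.07500855624675751), (0.10893016308546066, 0.09241797775030136), 0.5947921276092529)
red [0.55383589 0.07674469 0.09008521] [0.55709284 0.07940255 0.09489468]
scene green 152 [[0.577, 0.03, 0.096], [0.586, 0.034, 0.124], [0.593, 0.047, 0.152]]
z.16 44 [0.54419749 0.03842548 0.16050987] [0.55375478 0.04218792 0.16202626]
box ((0.528233528137207, 0.06243641674518585), (0.1110699325799942, 0.1106245294213295), 0.7747607231140137)
```

View pics/wrist3.png

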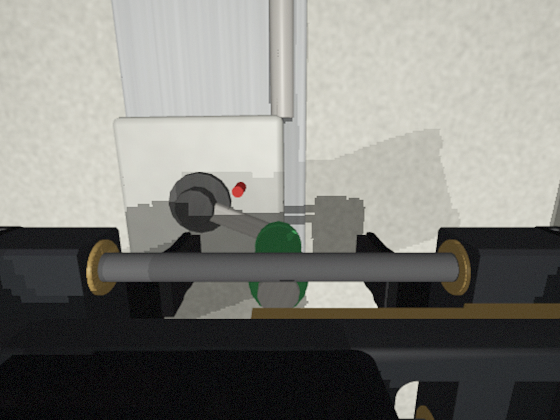

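View pics/scene3.png

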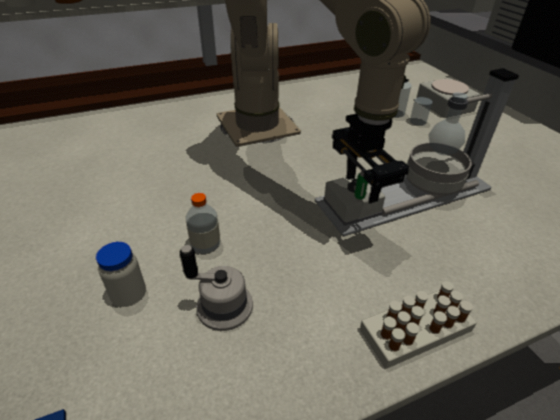

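The sleeve sits between the pads in both views (wrist px (278,265), scene px (361,186)). Closing on it.

drive_tool([
  {"rx": 0,"ry": 0,"rz": 0,"x": 0,"y": 0,"z": 0,"fingers": 0},
  {"rx": 0,"ry": 0,"rz": 0,"x": 0,"y": 0,"z": 0,"fingers": 0},
  {"rx": 0,"ry": 0,"rz": 0,"x": 0,"y": 0,"z": 0,"fingers": 0},
  {"rx": 0,"ry": 0,"rz": 0,"x": 0,"y": 0,"z": 0,"fingers": 0},
  {"rx": 0,"ry": 0,"rz": 0,"x": 0,"y": 0,"z": 0,"fingers": 0},
  {"rx": 0,"ry": 0,"rz": 0,"x": 0,"y": 0,"z": 0,"fingers": 0},
], squeeze=35)

```text
time: 4.25
ee_pos: [0.5781, 0.0452, 0.1822]
eef_rot: [0.707, 0.707, -0.0, 0.0]
ft_force: [0.1, 0.3, 0.0]
width: 0.035
```

```bash
python3 - <<'E'
from h import *
s=monitor.read_state();print(s["width"],s["ee_pos"],s["ft_force"])
C=np.array([.5275,.066]);g=np.array(s["ee_pos"][:2]);print(np.linalg.norm(g-C),np.degrees(np.arctan2(*(g-C)[::-1])))
E
```

```text
0.03495134563834881 [0.57813242 0.04515515 0.18222919] [0.07332127 0.29010995 0.04956279]
0.05475536800221878 -22.37646704829842
```

Width is 35 mm and still closing, so I'll hold longer.

drive_tool([
  {"rx": 0,"ry": 0,"rz": 0,"x": 0,"y": 0,"z": 0,"fingers": 0},
  {"rx": 0,"ry": 0,"rz": 0,"x": 0,"y": 0,"z": 0,"fingers": 0},
  {"rx": 0,"ry": 0,"rz": 0,"x": 0,"y": 0,"z": 0,"fingers": 0},
  {"rx": 0,"ry": 0,"rz": 0,"x": 0,"y": 0,"z": 0,"fingers": 0},
], squeeze=35)

```text
time: 4.75
ee_pos: [0.5784, 0.0452, 0.1823]
eef_rot: [0.707, 0.707, 0.0, 0.0]
ft_force: [4.0, -0.0, -2.1]
width: 0.0255
```

```bash
python3 - <<'E'
from h import *
s=monitor.read_state();print(s["time"],s["width"],s["ee_pos"],s["ft_force"])
C=np.array([.5275,.066]);
a0=np.radians(-22.0);p0=C+.055*np.array([np.cos(a0),np.sin(a0)])
for k in range(0,52):
    a=a0-np.radians(6.25*k);p=C+.055*np.array([np.cos(a),np.sin(a)])
    b=a0-np.radians(6.25*(12*((k-1)//12)));pb=C+.055*np.array([np.cos(b),np.sin(b)])
    d=p-pb;print(k,round(np.degrees(a),1),"tool x %.4f y %.4f"%(d[1],d[0]))
E
```

```text
4.75 0.025516394204954662 [0.57844146 0.04515307 0.18233263] [ 4.0357404  -0.01650089 -2.08612994]
0 -22.0 tool x -0.0645 y 0.0179
1 -28.2 tool x -0.0054 y -0.0025
2 -34.5 tool x -0.0105 y -0.0057
3 -40.8 tool x -0.0153 y -0.0093
4 -47.0 tool x -0.0196 y -0.0135
5 -53.2 tool x -0.0235 y -0.0181
6 -59.5 tool x -0.0268 y -0.0231
7 -65.8 tool x -0.0295 y -0.0284
8 -72.0 tool x -0.0317 y -0.0340
9 -78.2 tool x -0.0332 y -0.0398
10 -84.5 tool x -0.0341 y -0.0457
11 -90.8 tool x -0.0344 y -0.0517
12 -97.0 tool x -0.0340 y -0.0577
13 -103.2 tool x 0.0011 y -0.0059
14 -109.5 tool x 0.0027 y -0.0117
15 -115.8 tool x 0.0051 y -0.0172
16 -122.0 tool x 0.0079 y -0.0224
17 -128.2 tool x 0.0114 y -0.0273
18 -134.5 tool x 0.0154 y -0.0318
19 -140.8 tool x 0.0198 y -0.0359
20 -147.0 tool x 0.0246 y -0.0394
21 -153.2 tool x 0.0298 y -0.0424
22 -159.5 tool x 0.0353 y -0.0448
23 -165.8 tool x 0.0411 y -0.0466
24 -172.0 tool x 0.0469 y -0.0478
25 -178.2 tool x 0.0060 y -0.0005
26 -184.5 tool x 0.0120 y -0.0004
27 -190.8 tool x 0.0179 y 0.0004
28 -197.0 tool x 0.0237 y 0.0019
29 -203.2 tool x 0.0294 y 0.0039
30 -209.5 tool x 0.0347 y 0.0066
31 -215.8 tool x 0.0398 y 0.0098
32 -222.0 tool x 0.0445 y 0.0136
33 -228.2 tool x 0.0487 y 0.0178
34 -234.5 tool x 0.0524 y 0.0225
35 -240.8 tool x 0.0556 y 0.0276
36 -247.0 tool x 0.0583 y 0.0330
37 -253.3 tool x 0.0020 y 0.0056
38 -259.5 tool x 0.0035 y 0.0115
39 -265.8 tool x 0.0042 y 0.0174
40 -272.0 tool x 0.0043 y 0.0234
41 -278.2 tool x 0.0038 y 0.0294
42 -284.5 tool x 0.0026 y 0.0353
43 -290.8 tool x 0.0008 y 0.0410
44 -297.0 tool x -0.0016 y 0.0465
45 -303.2 tool x -0.0046 y 0.0516
46 -309.5 tool x -0.0082 y 0.0565
47 -315.8 tool x -0.0122 y 0.0609
48 -322.0 tool x -0.0168 y 0.0648
49 -328.2 tool x -0.0049 y 0.0034
50 -334.5 tool x -0.0102 y 0.0063
51 -340.8 tool x -0.0157 y 0.0086
```

Gripped: width is 25.5 mm on the 26 mm sleeve. Now I wind the first 75°.

drive_tool([
  {"rx": 0,"ry": 0,"rz": 0,"x": -0.0054,"y": -0.0025,"z": 0,"fingers": 0},
  {"rx": 0,"ry": 0,"rz": 0,"x": -0.0105,"y": -0.0057,"z": 0,"fingers": 0},
  {"rx": 0,"ry": 0,"rz": 0,"x": -0.0153,"y": -0.0093,"z": 0,"fingers": 0},
  {"rx": 0,"ry": 0,"rz": 0,"x": -0.0196,"y": -0.0135,"z": 0,"fingers": 0},
  {"rx": 0,"ry": 0,"rz": 0,"x": -0.0235,"y": -0.0181,"z": 0,"fingers": 0},
  {"rx": 0,"ry": 0,"rz": 0,"x": -0.0268,"y": -0.0231,"z": 0,"fingers": 0},
  {"rx": 0,"ry": 0,"rz": 0,"x": -0.0295,"y": -0.0284,"z": 0,"fingers": 0},
  {"rx": 0,"ry": 0,"rz": 0,"x": -0.0317,"y": -0.034,"z": 0,"fingers": 0},
  {"rx": 0,"ry": 0,"rz": 0,"x": -0.0332,"y": -0.0398,"z": 0,"fingers": 0},
  {"rx": 0,"ry": 0,"rz": 0,"x": -0.0341,"y": -0.0457,"z": 0,"fingers": 0},
  {"rx": 0,"ry": 0,"rz": 0,"x": -0.0344,"y": -0.0517,"z": 0,"fingers": 0},
  {"rx": 0,"ry": 0,"rz": 0,"x": -0.034,"y": -0.0577,"z": 0,"fingers": 0},
], squeeze=35)

```text
time: 6.25
ee_pos: [0.5202, 0.0113, 0.1823]
eef_rot: [0.707, 0.707, 0.0, 0.0]
ft_force: [5.5, 0.9, -2.9]
width: 0.0249
```

```bash
cat > st.py <<'E'
from h import *
s=monitor.read_state();print(s["time"],s["width"],s["ee_pos"],s["ft_force"],s["torque"],np.round(s["joint_positions"],2))
C=np.array([.5275,.066]);g=np.array(s["ee_pos"][:2]);print(np.linalg.norm(g-C),np.degrees(np.arctan2(*(g-C)[::-1])))
E
python3 st.py; python3 look.py 4 wrist
```

```text
6.25 0.02494227251513386 [0.5201824  0.01127043 0.18230263] [ 5.52494498  0.92652874 -2.85857455] [ 0.39779296 -1.23717222  0.02572448] [ 0.48  0.26 -0.67  1.84  0.18  1.1  -0.25]
0.055216600223230036 -97.61554850504405
6.25 [0.5201824  0.01127043 0.18230263] [[-0.001, 1.0, 0.0], [1.0, 0.001, 0.0], [0.0, 0.0, -1.0]] [ 0.48  0.26 -0.67  1.84  0.18  1.1  -0.25] [ 5.52494498  0.92652874 -2.85857455] 0.02494227251513386
wrist green 1442 [[0.507, 0.006, 0.097], [0.52, 0.023, 0.127], [0.532, 0.025, 0.155]]
z.16 1838 [0.51983003 0.01263201 0.16129846] [0.51981218 0.01266271 0.16202597]
box ((0.5273346900939941, 0.06607890129089355), (0.11002839356660843, 0.11003575474023819), 0.7772865295410156)
red [0.55259824 0.07606583 0.08973688] [0.55728761 0.07952944 0.09483693]
```

View pics/wrist4.png

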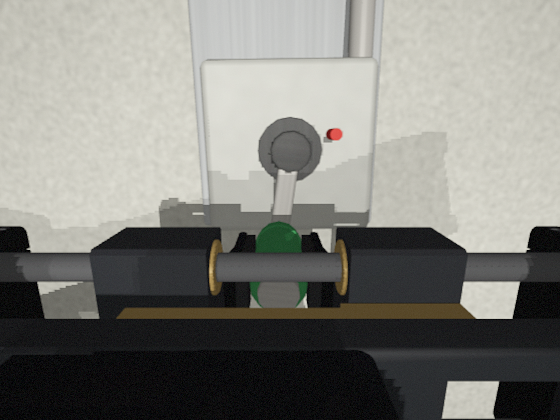

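The wrist view shows the sleeve still held at px (280,265), with the arm running to the hub at (290,150). Forces are low, so I continue.

drive_tool([
  {"rx": 0,"ry": 0,"rz": 0,"x": 0.0011,"y": -0.0059,"z": 0,"fingers": 0},
  {"rx": 0,"ry": 0,"rz": 0,"x": 0.0027,"y": -0.0117,"z": 0,"fingers": 0},
  {"rx": 0,"ry": 0,"rz": 0,"x": 0.0051,"y": -0.0172,"z": 0,"fingers": 0},
  {"rx": 0,"ry": 0,"rz": 0,"x": 0.0079,"y": -0.0224,"z": 0,"fingers": 0},
  {"rx": 0,"ry": 0,"rz": 0,"x": 0.0114,"y": -0.0273,"z": 0,"fingers": 0},
  {"rx": 0,"ry": 0,"rz": 0,"x": 0.0154,"y": -0.0318,"z": 0,"fingers": 0},
  {"rx": 0,"ry": 0,"rz": 0,"x": 0.0198,"y": -0.0359,"z": 0,"fingers": 0},
  {"rx": 0,"ry": 0,"rz": 0,"x": 0.0246,"y": -0.0394,"z": 0,"fingers": 0},
  {"rx": 0,"ry": 0,"rz": 0,"x": 0.0298,"y": -0.0424,"z": 0,"fingers": 0},
  {"rx": 0,"ry": 0,"rz": 0,"x": 0.0353,"y": -0.0448,"z": 0,"fingers": 0},
  {"rx": 0,"ry": 0,"rz": 0,"x": 0.0411,"y": -0.0466,"z": 0,"fingers": 0},
  {"rx": 0,"ry": 0,"rz": 0,"x": 0.0469,"y": -0.0478,"z": 0,"fingers": 0},
])

```text
time: 7.8
ee_pos: [0.4731, 0.057, 0.1823]
eef_rot: [0.707, 0.707, 0.0, 0.001]
ft_force: [8.8, -3.6, -6.3]
width: 0.0251
```

```bash
python3 st.py; python3 look.py 5 wrist
```

```text
7.8 0.025081321807030817 [0.47307425 0.05703651 0.18230616] [ 8.81193485 -3.58113345 -6.28757746] [-0.78227921 -2.09100159  0.02694667] [ 0.46  0.17 -0.72  1.95  0.13  1.07 -0.31]
0.05515891790982307 -170.64778912661015
7.8 [0.47307425 0.05703651 0.18230616] [[0.0, 1.0, 0.001], [1.0, -0.0, -0.001], [-0.001, 0.001, -1.0]] [ 0.46  0.17 -0.72  1.95  0.13  1.07 -0.31] [ 8.81193485 -3.58113345 -6.28757746] 0.025081321807030817
wrist green 1456 [[0.46, 0.051, 0.097], [0.473, 0.068, 0.126], [0.485, 0.071, 0.155]]
z.16 1835 [0.47286648 0.05833164 0.16126379] [0.47275808 0.05844807 0.16199535]
box ((0.5265079736709595, 0.08121150732040405), (0.10880918800830841, 0.07966219633817673), 0.7690321207046509)
red [0.55207439 0.0769653  0.08762166] [0.5623425  0.07949191 0.09443897]
```

View pics/wrist5.png

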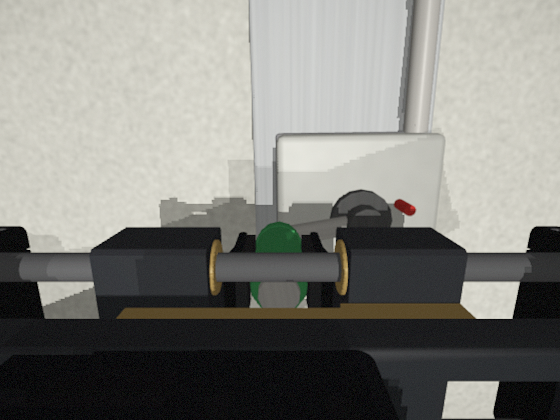

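Still held, with the sleeve at px (280,265) and the arm pointing at the hub. Forces are under 12 N.

drive_tool([
  {"rx": 0,"ry": 0,"rz": 0,"x": 0.006,"y": 0.0,"z": 0,"fingers": 0},
  {"rx": 0,"ry": 0,"rz": 0,"x": 0.012,"y": 0.0002,"z": 0,"fingers": 0},
  {"rx": 0,"ry": 0,"rz": 0,"x": 0.0179,"y": 0.001,"z": 0,"fingers": 0},
  {"rx": 0,"ry": 0,"rz": 0,"x": 0.0237,"y": 0.0024,"z": 0,"fingers": 0},
  {"rx": 0,"ry": 0,"rz": 0,"x": 0.0294,"y": 0.0044,"z": 0,"fingers": 0},
  {"rx": 0,"ry": 0,"rz": 0,"x": 0.0347,"y": 0.007,"z": 0,"fingers": 0},
  {"rx": 0,"ry": 0,"rz": 0,"x": 0.0398,"y": 0.0102,"z": 0,"fingers": 0},
  {"rx": 0,"ry": 0,"rz": 0,"x": 0.0445,"y": 0.014,"z": 0,"fingers": 0},
  {"rx": 0,"ry": 0,"rz": 0,"x": 0.0487,"y": 0.0182,"z": 0,"fingers": 0},
  {"rx": 0,"ry": 0,"rz": 0,"x": 0.0524,"y": 0.0229,"z": 0,"fingers": 0},
  {"rx": 0,"ry": 0,"rz": 0,"x": 0.0556,"y": 0.028,"z": 0,"fingers": 0},
  {"rx": 0,"ry": 0,"rz": 0,"x": 0.0583,"y": 0.0334,"z": 0,"fingers": 0},
])

```text
time: 9.35
ee_pos: [0.506, 0.1165, 0.1821]
eef_rot: [0.707, 0.707, -0.0, -0.0]
ft_force: [-3.9, -4.3, 3.7]
width: 0.0253
```

```bash
python3 st.py; python3 look.py 6 wrist scene
```

```text
9.35 0.025262998231320853 [0.50595874 0.11652459 0.18211931] [-3.94280546 -4.25062693  3.73301964] [-1.09086013  0.67733813 -0.01075275] [ 0.34  0.28 -0.74  1.84  0.21  1.1  -0.47]
0.054925036849779334 113.09107433484229
9.35 [0.50595874 0.11652459 0.18211931] [[-0.001, 1.0, -0.001], [1.0, 0.001, -0.0], [-0.0, -0.001, -1.0]] [ 0.34  0.28 -0.74  1.84  0.21  1.1  -0.47] [-3.94280546 -4.25062693  3.73301964] 0.025262998231320853
wrist green 1458 [[0.493, 0.111, 0.097], [0.505, 0.128, 0.127], [0.517, 0.13, 0.155]]
z.16 1843 [0.50543678 0.11791193 0.16121308] [0.5056254  0.11803194 0.1620734 ]
box ((0.5164950489997864, 0.11228053271770477), (0.11298178881406784, 0.0596412755548954), 34.454139709472656)
scene green 107 [[0.504, 0.1, 0.096], [0.513, 0.104, 0.129], [0.519, 0.113, 0.152]]
z.16 41 [0.51702629 0.10581432 0.16097085] [0.50745712 0.11021898 0.16168158]
box ((0.5288400053977966, 0.061827175319194794), (0.10974039882421494, 0.11010701954364777), 1.6470553874969482)
red [0.55651684 0.07151152 0.08635151] [0.55834001 0.0734423  0.0907026 ]
```

View pics/wrist6.png

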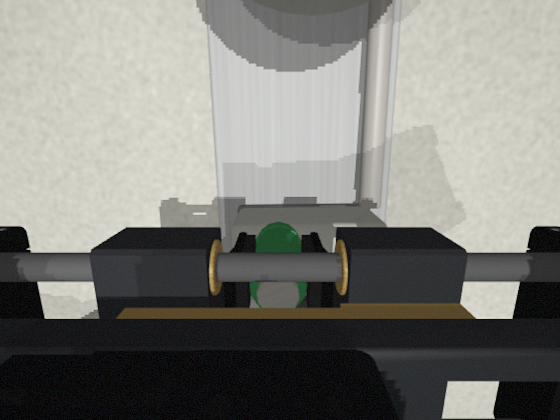

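View pics/scene6.png

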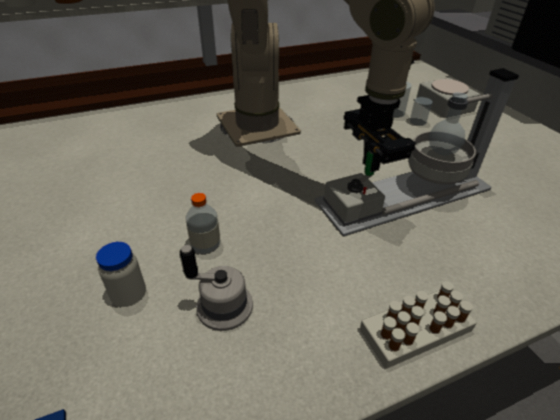

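The hold is intact and the bath has risen (scene px (443,155)). The stop is expected at a direction of about +39°, so I go on to +44°.

drive_tool([
  {"rx": 0,"ry": 0,"rz": 0,"x": 0.002,"y": 0.0056,"z": 0,"fingers": 0},
  {"rx": 0,"ry": 0,"rz": 0,"x": 0.0035,"y": 0.0115,"z": 0,"fingers": 0},
  {"rx": 0,"ry": 0,"rz": 0,"x": 0.0042,"y": 0.0174,"z": 0,"fingers": 0},
  {"rx": 0,"ry": 0,"rz": 0,"x": 0.0043,"y": 0.0234,"z": 0,"fingers": 0},
  {"rx": 0,"ry": 0,"rz": 0,"x": 0.0038,"y": 0.0294,"z": 0,"fingers": 0},
  {"rx": 0,"ry": 0,"rz": 0,"x": 0.0026,"y": 0.0353,"z": 0,"fingers": 0},
  {"rx": 0,"ry": 0,"rz": 0,"x": 0.0008,"y": 0.041,"z": 0,"fingers": 0},
  {"rx": 0,"ry": 0,"rz": 0,"x": -0.0016,"y": 0.0465,"z": 0,"fingers": 0},
  {"rx": 0,"ry": 0,"rz": 0,"x": -0.0046,"y": 0.0516,"z": 0,"fingers": 0},
  {"rx": 0,"ry": 0,"rz": 0,"x": -0.0082,"y": 0.0565,"z": 0,"fingers": 0},
  {"rx": 0,"ry": 0,"rz": 0,"x": -0.0122,"y": 0.0609,"z": 0,"fingers": 0},
  {"rx": 0,"ry": 0,"rz": 0,"x": -0.0122,"y": 0.0609,"z": 0,"fingers": 0},
])

```text
time: 10.95
ee_pos: [0.5667, 0.1047, 0.1822]
eef_rot: [0.707, 0.708, 0.0, -0.001]
ft_force: [-3.7, -0.6, 3.9]
width: 0.0251
```

```bash
python3 st.py; python3 look.py 7 wrist; python3 - <<'E'
import numpy as np
C=np.array([.5275,.066]);f=lambda a:C+.055*np.array([np.cos(np.radians(a)),np.sin(np.radians(a))])
for a in range(44,28,-1):
    d=f(a)-f(44.25);print(a,d[::-1].round(4))
E
```

```text
10.95 0.025116636554463674 [0.56668476 0.10474454 0.18217566] [-3.74610143 -0.59965471  3.87864532] [-0.32480562  0.75250573 -0.00940235] [ 0.31  0.4  -0.7   1.7   0.28  1.15 -0.46]
0.05510521675077934 44.67634194233503
10.95 [0.56668476 0.10474454 0.18217566] [[-0.001, 1.0, -0.001], [1.0, 0.001, 0.001], [0.001, -0.001, -1.0]] [ 0.31  0.4  -0.7   1.7   0.28  1.15 -0.46] [-3.74610143 -0.59965471  3.87864532] 0.025116636554463674
wrist green 1460 [[0.554, 0.1, 0.097], [0.566, 0.116, 0.126], [0.578, 0.119, 0.155]]
z.16 1835 [0.56622891 0.1061582  0.16127152] [0.56625397 0.10618619 0.16202157]
box ((0.5275799632072449, 0.08240041881799698), (0.1088511273264885, 0.07804029434919357), 0.6265028119087219)
44 [-0.0002  0.0002]
43 [-0.0009  0.0008]
42 [-0.0016  0.0015]
41 [-0.0023  0.0021]
40 [-0.003   0.0027]
39 [-0.0038  0.0033]
38 [-0.0045  0.0039]
37 [-0.0053  0.0045]
36 [-0.0061  0.0051]
35 [-0.0068  0.0057]
34 [-0.0076  0.0062]
33 [-0.0084  0.0067]
32 [-0.0092  0.0072]
31 [-0.0101  0.0077]
30 [-0.0109  0.0082]
29 [-0.0117  0.0087]
```

View pics/wrist7.png

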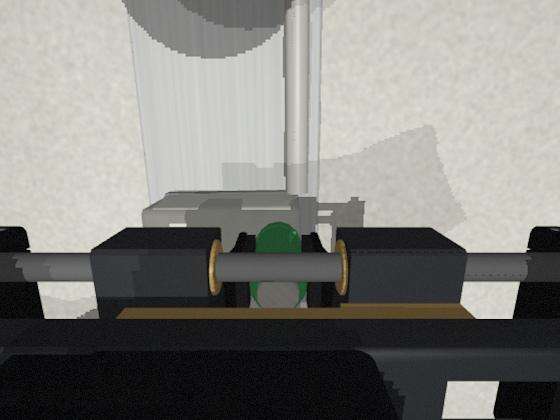

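Still held, now at 44.7°. I approach the stop in small steps and watch the force.

drive_tool([
  {"rx": 0,"ry": 0,"rz": 0,"x": -0.0009,"y": 0.0008,"z": 0,"fingers": 0},
  {"rx": 0,"ry": 0,"rz": 0,"x": -0.0023,"y": 0.0021,"z": 0,"fingers": 0},
  {"rx": 0,"ry": 0,"rz": 0,"x": -0.0038,"y": 0.0033,"z": 0,"fingers": 0},
  {"rx": 0,"ry": 0,"rz": 0,"x": -0.0038,"y": 0.0033,"z": 0,"fingers": 0},
])

```text
time: 11.5
ee_pos: [0.5698, 0.1012, 0.1822]
eef_rot: [0.706, 0.708, 0.0, -0.001]
ft_force: [-4.1, 1.3, 3.2]
width: 0.0252
```

```bash
python3 st.py
```

```text
11.5 0.025223767776906922 [0.56984236 0.10122222 0.18220565] [-4.09697616  1.25139923  3.1979396 ] [ 0.28869302  1.06756718 -0.03767106] [ 0.31  0.4  -0.69  1.69  0.28  1.15 -0.46]
0.055077041732740764 39.75516014489651
```

drive_tool([
  {"rx": 0,"ry": 0,"rz": 0,"x": -0.0008,"y": 0.0006,"z": 0,"fingers": 0},
  {"rx": 0,"ry": 0,"rz": 0,"x": -0.0015,"y": 0.0012,"z": 0,"fingers": 0},
  {"rx": 0,"ry": 0,"rz": 0,"x": -0.0015,"y": 0.0012,"z": 0,"fingers": 0},
])

```text
time: 11.88
ee_pos: [0.5702, 0.1009, 0.1822]
eef_rot: [0.706, 0.708, -0.0, -0.001]
ft_force: [-8.9, 5.0, 6.4]
width: 0.0252
```

```bash
python3 st.py
```

```text
11.875 0.025223970623074927 [0.57020059 0.10087048 0.18216194] [-8.93810028  5.02470067  6.41061225] [ 1.05733155e+00  2.01131358e+00 -2.02506377e-04] [ 0.31  0.41 -0.69  1.69  0.28  1.15 -0.45]
0.055129758507769404 39.2360243391607
```

drive_tool([
  {"rx": 0,"ry": 0,"rz": 0,"x": -0.0015,"y": 0.0012,"z": 0,"fingers": 0},
  {"rx": 0,"ry": 0,"rz": 0,"x": -0.0024,"y": 0.0018,"z": 0,"fingers": 0},
  {"rx": 0,"ry": 0,"rz": 0,"x": -0.0024,"y": 0.0018,"z": 0,"fingers": 0},
  {"rx": 0,"ry": 0,"rz": 0,"x": -0.0024,"y": 0.0018,"z": 0,"fingers": 0},
])

```text
time: 12.38
ee_pos: [0.5706, 0.1005, 0.1821]
eef_rot: [0.705, 0.709, -0.0, -0.003]
ft_force: [-15.5, 9.7, 9.1]
width: 0.025
```

```bash
python3 st.py; python3 look.py 8 scene top
```

```text
12.375 0.024987538973739173 [0.57059674 0.10054656 0.18206433] [-15.45186416   9.65577045   9.0897099 ] [2.14939164 3.63736705 0.03025527] [ 0.31  0.41 -0.7   1.69  0.28  1.15 -0.45]
0.055233991514043144 38.71583586089471
12.375 [0.57059674 0.10054656 0.18206433] [[-0.005, 1.0, -0.005], [1.0, 0.005, 0.004], [0.004, -0.005, -1.0]] [ 0.31  0.41 -0.7   1.69  0.28  1.15 -0.45] [-15.45186416   9.65577045   9.0897099 ] 0.024987538973739173
scene green 127 [[0.568, 0.084, 0.096], [0.576, 0.088, 0.127], [0.583, 0.096, 0.153]]
z.16 38 [0.57620997 0.09006121 0.1619886 ] [0.57051207 0.0958813  0.16204824]
box ((0.5284342169761658, 0.06235994026064873), (0.11087522655725479, 0.11055506765842438), 0.6962427496910095)
red [0.55733532 0.07146138 0.08707934] [0.5584775  0.07396116 0.09295004]
top green 20 [[0.562, 0.089, 0.098], [0.569, 0.089, 0.132], [0.575, 0.092, 0.156]]
z.16 1 [0.57710653 0.09211305 0.15658899] [0.57710653 0.09211305 0.15658899]
box ((0.5275498628616333, 0.06422394514083862), (0.10969100147485733, 0.10702063143253326), 0.6459416151046753)
red [0.55318927 0.07453512 0.08921625] [0.55613148 0.07670442 0.09353325]
```

The crank is at the stop. The force rises to 18 N with no further motion, at 38.7° against the expected ~39°. I ease most of the push off and then open.

drive_tool([
  {"rx": 0,"ry": 0,"rz": 0,"x": 0.0015,"y": -0.0012,"z": 0,"fingers": 0},
  {"rx": 0,"ry": 0,"rz": 0,"x": 0.0024,"y": -0.0018,"z": 0,"fingers": 0},
  {"rx": 0,"ry": 0,"rz": 0,"x": 0.0024,"y": -0.0018,"z": 0,"fingers": 0.7},
  {"rx": 0,"ry": 0,"rz": 0,"x": 0.0024,"y": -0.0018,"z": 0,"fingers": 0.7},
  {"rx": 0,"ry": 0,"rz": 0,"x": 0.0024,"y": -0.0018,"z": 0,"fingers": 0.7},
  {"rx": 0,"ry": 0,"rz": 0,"x": 0.0024,"y": -0.0018,"z": 0,"fingers": 0.7},
  {"rx": 0,"ry": 0,"rz": 0,"x": 0.0024,"y": -0.0018,"z": 0,"fingers": 0.7},
  {"rx": 0,"ry": 0,"rz": 0,"x": 0.0024,"y": -0.0018,"z": 0,"fingers": 0.7},
  {"rx": 0,"ry": 0,"rz": 0,"x": 0.0024,"y": -0.0018,"z": 0,"fingers": 0.7},
])

```text
time: 13.6
ee_pos: [0.5714, 0.0989, 0.1823]
eef_rot: [0.707, 0.707, 0.0, 0.0]
ft_force: [-0.4, -0.5, -0.1]
width: 0.0608
```

```bash
python3 st.py; python3 look.py 9 wrist
```

```text
13.6 0.06079395508322023 [0.571414   0.09887192 0.18225039] [-0.39856738 -0.51346059 -0.06016975] [ 0.01547478 -0.09153321 -0.01635298] [ 0.31  0.41 -0.69  1.69  0.28  1.15 -0.45]
0.054854374358236 36.8167670919258
13.6 [0.571414   0.09887192 0.18225039] [[-0.001, 1.0, 0.0], [1.0, 0.001, -0.0], [-0.0, 0.0, -1.0]] [ 0.31  0.41 -0.69  1.69  0.28  1.15 -0.45] [-0.39856738 -0.51346059 -0.06016975] 0.06079395508322023
wrist green 1552 [[0.557, 0.095, 0.096], [0.569, 0.113, 0.129], [0.581, 0.115, 0.155]]
z.16 2106 [0.56901363 0.10026647 0.16154862] [0.57100721 0.09936216 0.16198773]
box ((0.5273498892784119, 0.07980242371559143), (0.10829579830169678, 0.08316375315189362), 0.635205864906311)
```

View pics/wrist9.png

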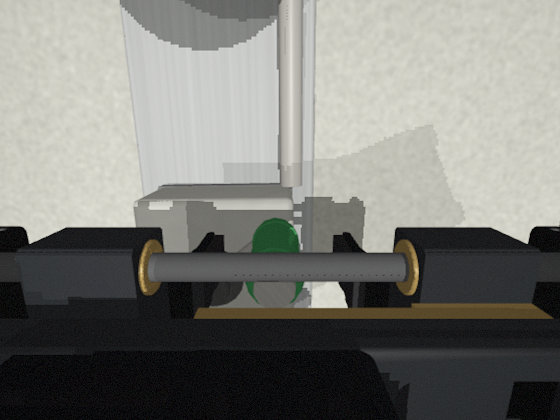

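The jaws are clear of the sleeve on both sides (px 215 and 345, sleeve at 275). I lift straight up and then move off to the front-right.

drive_tool([
  {"rx": 0,"ry": 0,"rz": 0,"x": 0,"y": 0,"z": -0.02,"fingers": 0.7},
  {"rx": 0,"ry": 0,"rz": 0,"x": 0,"y": 0,"z": -0.05,"fingers": 0.7},
  {"rx": 0,"ry": 0,"rz": 0,"x": 0,"y": 0,"z": -0.09,"fingers": 0.7},
  {"rx": 0,"ry": 0,"rz": 0,"x": 0,"y": 0,"z": -0.13,"fingers": 0.7},
  {"rx": 0,"ry": 0,"rz": 0,"x": -0.03,"y": -0.01,"z": -0.14,"fingers": 0.7},
  {"rx": 0,"ry": 0,"rz": 0,"x": -0.07,"y": -0.03,"z": -0.14,"fingers": 0.7},
  {"rx": 0,"ry": 0,"rz": 0,"x": -0.11,"y": -0.05,"z": -0.14,"fingers": 0.7},
  {"rx": 0,"ry": 0,"rz": 0,"x": -0.15,"y": -0.07,"z": -0.14,"fingers": 0.7},
  {"rx": 0,"ry": 0,"rz": 0,"x": -0.19,"y": -0.07,"z": -0.14,"fingers": 0.7},
  {"rx": 0,"ry": 0,"rz": 0,"x": -0.22,"y": -0.07,"z": -0.14,"fingers": 0.7},
  {"rx": 0,"ry": 0,"rz": 0,"x": -0.22,"y": -0.07,"z": -0.14,"fingers": 0.7},
])

```text
time: 15.02
ee_pos: [0.5014, -0.1236, 0.3235]
eef_rot: [0.708, 0.706, 0.0, 0.001]
ft_force: [-0.1, 0.3, -0.6]
width: 0.0608
```

```bash
python3 look.py 10 top scene; python3 - <<'E'
import cv2
for n,(u,v) in dict(top=(120,190),scene=(310,130)).items():
    i=cv2.imread(f"pics/{n}10.png")[v:v+100,u:u+130];cv2.imwrite(f"pics/{n}10c.png",cv2.resize(i,None,fx=5,fy=5,interpolation=cv2.INTER_CUBIC))
E
```

```text
15.025 [ 0.5013718  -0.12356213  0.32347646] [[0.003, 1.0, 0.001], [1.0, -0.003, -0.001], [-0.001, 0.001, -1.0]] [ 0.7   0.12 -0.59  1.67  0.07  1.37  0.1 ] [-0.11134139  0.29802666 -0.64833725] 0.060794779889469276
top green 134 [[0.557, 0.088, 0.099], [0.565, 0.093, 0.147], [0.582, 0.112, 0.156]]
z.16 63 [0.56935002 0.1007253  0.16002481] [0.56979881 0.10099932 0.16030135]
box ((0.5268415212631226, 0.08611731231212616), (0.06804617494344711, 0.1086110845208168), 89.1805191040039)
red [0.55350714 0.07531171 0.09051685] [0.5560345  0.07861443 0.09304809]
scene green 169 [[0.567, 0.085, 0.097], [0.578, 0.09, 0.132], [0.583, 0.104, 0.154]]
z.16 29 [0.57126136 0.09813947 0.15824926] [0.57134212 0.09809015 0.15872879]
box ((0.5294799208641052, 0.06207963079214096), (0.11401089280843735, 0.10861564427614212), 2.722338914871216)
red [0.55497748 0.07360437 0.08751407] [0.5571408  0.07970283 0.09262943]
```

View pics/scene10.png

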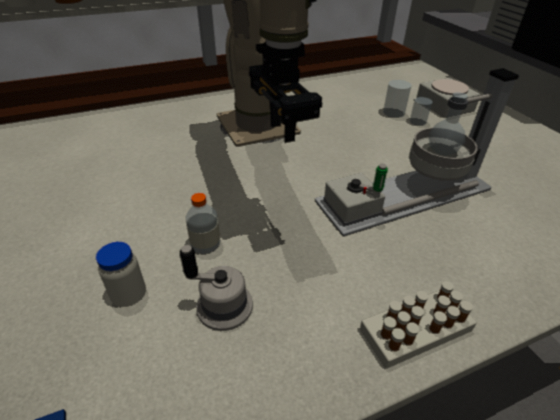

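View pics/top10c.png

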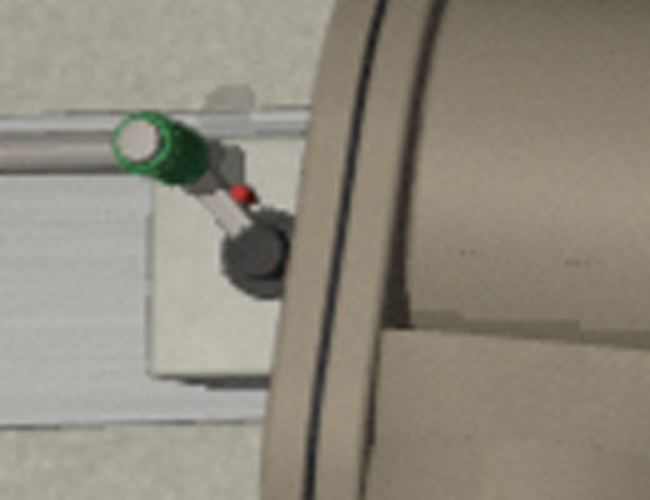

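The top view shows the arm resting against the red pin (crop px (242,193)), and the sleeve direction is 39.5°. The bath is up, and the mill's black sleeve is still at scene px (189,262). Handing in.

```bash
python3 -c "
from h import *
print(nets.find_in('mill_handle','scene')[:1]);print(workorder.close_job())"
```

```text
[{'centre': [0.6739, -0.3658, 0.1151], 'confidence': 0.6}]
the job is handed in; nothing more can be done
None
```

I gripped the green sleeve and wound it clockwise about 299°, from q ≈ 0.38 to the stop, holding it the whole way. Finger width stayed at about 25 mm, and the sleeve was between the pads at every check. I then let go, lifted clear and handed the job in at about 15 s.

**At the stop:** the force rose to about 20 N with almost no further motion, at a sleeve direction of 38.7–39.2°. The expected direction was 39–40°.

**After release:** the top camera put the sleeve at 39.5° with the arm against the red pin. The scene view shows the bath raised around the flask, and the tool was touching nothing.

**Mill:** its handle was found within about 1 mm of where it started, so it was not moved.

**What disagreed:** my first two move calls were refused because rows apparently need every key, and nothing moved. The angle readings differ by under 1°, which is within camera and arm-flex error.

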